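Set the wheel-bearing play on a trailer hub

TASK

Set the bearing play on this trailer hub: lift the loose dust cap off it, keeping the cap's open end down, and set it gently in the steel parts dish. Then turn the castle nut clockwise until it bottoms out on its washer, back it off a quarter turn, and finish still gripping the nut so that it cannot creep while I fit the split pin. Leave the grease tin, the spare bearing and the pliers where they are.

Things in the scene. Friction and masses are not known exactly. Their poses are not given: they have to be found in the camera images.
- hub: Fixed dark cast hub on an upright axle on a green plate 140 x 140 x 12 mm. Origin: on the axis, under the plate, z up. Heights over it, mm (radius from axis): flange 52 (66), four studs 52 from the axis to 78, shoulder where the dust cap stands 84 (34), bright spigot inside the cap 94 (24.5), washer 97 (20.5), threaded axle end 127 (10). Nothing above.
- dust_cap: Loose bright cup, closed end up, 59 mm outside (64 at the bead on its lower rim), bore 52, 53 high, about 0.12 kg. Origin: centre of its open lower rim, z to the closed end. It starts on the hub's shoulder (84 mm over the hub's origin), hides the nut and must rise 45 mm to clear the axle. Grip from above across 59 mm, TCP 36 mm over its origin.
- castle_nut: Yellowish hex castle nut on the axle, right-hand thread, 2 mm a turn, 36 mm across flats, hexagon 20 high, teeth to 26.5. Origin: on the axis at its underside (97 mm over the hub's when bottomed), z up. Two flats face along its x axis, others every 60 degrees. Turns stiffly (0.12 N m), stays where left. Grip from above, TCP 21 mm over its origin.
- nut_mid (a point): Point on the nut's axis at half the height of the hexagon, 10 mm over the nut's underside; it turns with the nut and has its axes.
- nut_turn (a joint): Turn of the nut in rad: 0 = bottomed out on the washer (a hard stop), growing as it is unscrewed (anticlockwise from above); it starts 1.8 to 2.9 rad up. A quarter turn is 1.571.
- parts_dish: Round stainless parts dish standing fixed on the counter, 154 mm across its rim, 20 mm high, sloping side, flat floor of radius 62 mm at 4 mm. Origin: centre of its underside, z up.
- grease_tin: Yellow round grease tin 68 mm across, 48 mm high; origin at the centre of its underside. A bystander.
- bearing: Grey ball bearing lying flat, 52 mm across, 15 mm high; origin at the centre of its underside. A bystander.
- pliers: Red-handled pliers lying on the counter, 60 x 164 x 12 mm, long along their y; origin at the centre of the underside. A bystander.
Not all that is in view belongs to the job. Of the things that look like the dust_cap, the largest one is meant.

How it is judged:
On the way, in this order (a step that is already met when the one before it is completed fails the run):
1. the dust cap stands in the parts dish, open end down, and is let go (horizontal distance between dust_cap and parts_dish below 0.036 m and z of dust_cap in the frame of parts_dish below 0.01 m and angle between dust_cap's own z axis and vertical below 0.12 rad and contact force between the fingers and dust_cap below 0.1 N and linear speed of dust_cap below 0.03 m/s), for 0.2 s.
2. the nut is bottomed out on its washer (value of joint nut_turn below 0.06 rad), for 0.2 s.
At the end, for the whole second after the job is handed in: The nut has been bottomed out and then backed off 70 to 110 degrees (a quarter turn, +-20 degrees) and stands still, gripped between the fingers with more than 10 N, the TCP within 20 mm of its axis; the dust cap stands let go in the parts dish, open end down, its centre within 36 mm of the dish's (all of step 1 and value of joint nut_turn between 1.22 and 1.92 rad and velocity of joint nut_turn between -0.1 and 0.1 rad/s and contact force between the fingers and castle_nut above 10 N and horizontal distance between the grasp point and nut_mid below 0.02 m); the arm keeps its last pose, push and grip.
It fails at once if the dust cap is tipped by more than about 35 degrees (angle between dust_cap's own z axis and vertical above 0.6 rad).
It fails at once if the dust cap is dropped or banged down into the dish (it comes down at over 0.6 m/s, as after a fall of 2 cm) (linear speed of dust_cap above 0.6 m/s and horizontal distance between dust_cap and parts_dish below 0.08 m and z of dust_cap in the frame of parts_dish below 0.08 m).
It fails at once if the grease tin is moved by more than 25 mm (distance of grease_tin from where it was at the start of the episode above 0.025 m).
It fails at once if the spare bearing is moved by more than 25 mm (distance of bearing from where it was at the start of the episode above 0.025 m).
It fails at once if the pliers is moved by more than 25 mm (distance of pliers from where it was at the start of the episode above 0.025 m).
It also fails if it takes over 61 s, if anything falls off the work surface, if the arm or the gripper's body presses on something with over 40 N, if the wrist force passes 120 N, or if a joint passes its speed limit or range.

ROBOT

A 6-joint arm with a two-finger parallel gripper is mounted at the origin on a cart in front of the work surface, level with it; the furniture and walls round the work are solid. World frame = base frame: x ahead of the robot, y to its left, z up, the work surface at z = 0. Lengths are in m, angles in rad, forces in N, time in s.
With the tool pointing down it reaches from about 0.325 to 0.775 m from the base axis. Payload 5.5 kg.
Tool frame: the origin (TCP) lies between the finger pads, 19 mm behind the fingertips; this is the grasp point; z points along the fingers, y is the line along which they close (so a half turn about z gives the same grasp; the last joint's range is limited). The gripper opens to 85 mm and grips with 20 to 120 N. Pads are 22 mm wide; open, the fingers measure 114 mm over their backs; the gripper's body (76 mm by 85 mm) begins 54 mm behind the grasp point. The pads swing forward as they close: fully open they stand 13 mm farther back than shut.
Start: joints at [1.264, 0.091, 1.231, -0, 1.82, -0.057], TCP at [0.148, 0.581, 0.25] pointing down, gripper open.
Joint ranges: [-2.87, 2.87], [-0.86, 2.18], [0.17, 2.46], [-1.51, 4.65], [0.06, 2.69], [-2.65, 2.65]. Speed limits (rad/s): [2.57, 2.57, 3.01, 3.14, 3.14, 3.14].

INTERFACE

Orientations are given as a rotation vector (axis times angle).
In Python, from plant import bot, cams, spotter gives the robot as it stands. The module is installed in compiled form; this text tells all that it offers.
- The arm moves only by the tool send_rows, never from a script. Its argument "motion" is a list of rows, each a list of 5 numbers: the shift along the tool's x, y, z in units of 30 mm (1.0 is 30 mm), then the turn about the tool's z in units of 6 degrees (1.0 is 6 degrees), then the finger opening in mm, from 0 to 85.4. In form: [[tx, ty, tz, turn, claw], ...]. A call has 1 to 5 rows; each row shifts and turns the commanded pose from where the row before left it, along the tool's axes as they then stand; what a row does not reach is not made up. A row lasts 1/10 s, in which the tool goes at most 50 mm and 8.59 degrees, less where a joint would pass 70% of its speed; a pose out of reach is approached as far as the arm can. A call is refused whole if a number of a shift passes 1 or a number of a turn 1, either way. A call with a gripper value outside its range is refused whole. The fingers move at their own pace and stop on an object; the grip force is fixed at half the most. Time passes only in rows, so rows that do not move let the fingers close. It gives the time, the measured TCP pose, the force, the opening and the grip force at its end, in the units of the state.
- bot.state(): the state, without advancing time (a new reading comes with each control period).
- cams.snapshot(name): name is "side" or "top"; returns a dict with "pixels" (384x512x3 uint8, blue, green, red), "intrinsics" (3x3 intrinsics, pixels), "R" (3x3) and "t" (3): a world point X has camera coordinates R X + t. Camera axes: x right, y down, z forward; pixel columns grow to the right and rows downward; lengths in m; the calibration is good to about 2 mm. A picture is of the moment at which its call begins. There is no depth.
- bot.hand_in(): hands the job in; it is judged then, once.
Trained networks look in a picture, given as the dict that the camera call returned (one of the last four; its "shot" number tells which), for a name from the list of things; names that differ only in an ending like _2 or _b are one class to them, and where a whole thing is asked for, a point or a joint stands for the part that bears it (a point fixed in the world has none). Each returns a list of dicts, best first, with "score" (0 to 1); they miss things now and then, are a little off and sometimes report something else, mostly with a low value. They report only what shows in the picture. A call takes as long as a camera call. They do not tell look-alikes from the thing itself.
- spotter.recognise(picture, query): "extent" ([left, top, right, bottom] as shares, 0 to 1, of the picture: columns of its width, rows of its height, round what is visible of it).
- spotter.regions_of(picture, query): "pixels" (384x512 bool, what is visible of it) and "extent" ([left, top, right, bottom] as shares, 0 to 1, of the picture: columns of its width, rows of its height, round what is visible of it).
The state is a dict: "time_s": time; "q": joint angles; "qd": joint speeds; "tau": joint torques, N m; "position": TCP position; "ee_rot": TCP orientation; "force": force on the tool from outside, world axes, zero at the start; "torque": the same for the moment, N m; "grip_width": opening from 0.0 (shut) to 1.0 (fully open); "gripper_force": force on a finger pad.
Only numpy, scipy, OpenCV 4.12 (cv2) and the standard library are available. Lean on these libraries where they do the work, as an engineer would, in place of code of your own. Each camera call takes 0.05 s, during which the arm holds its last target. There are 200 camera calls.

## Working session

There is one attempt and no reset: what is moved stays moved. The work goes in short steps, Python scripts to look and compute and a tool call to move; the robot and the scene stay as the last step left them, time stands still between calls to the robot, and variables do not carry over. Pictures are saved under pics/ and viewed, at most 10 in all, crops included, and the job is handed in when it is done.

Besides the shell and the picture viewer there is one more tool, called after "Request:" as name(argument=value, ...), one argument or row to a line, values as JSON. send_rows: Moves the arm, as the interface text tells. Its arguments: {"type":"object","properties":{"motion":{"type":"array","items":{"type":"array","items":{"type":"number"}}}},"required":["motion"]}

```bash
mkdir -p pics; cat > h.py <<'E'
import numpy as np, cv2
from plant import bot, cams, spotter
def ray(p,u,v):
    K=np.array(p["intrinsics"]);R=np.array(p["R"]);t=np.array(p["t"])
    d=R.T@np.linalg.inv(K)@np.array([u,v,1.]);return -R.T@t,d
def at_z(p,u,v,z):
    c,d=ray(p,u,v);return c+d*(z-c[2])/d[2]
def proj(p,X):
    x=np.array(p["intrinsics"])@(np.array(p["R"])@np.array(X)+np.array(p["t"]));return x[:2]/x[2]
E
python3 - <<'E'
from h import *
for n in("top","side"):
    p=cams.snapshot(n);cv2.imwrite(f"pics/{n}0.png",p["pixels"])
    print(n,-np.array(p["R"]).T@p["t"], np.round(p["R"],2).tolist())
    for q in("hub","dust_cap","parts_dish","grease_tin","bearing","pliers","castle_nut"):
        for r in spotter.recognise(p,q):
            e=np.array(r["extent"])*[512,384,512,384]
            print(q,round(r["score"],2),e.round(1),at_z(p,(e[0]+e[2])/2,(e[1]+e[3])/2,0).round(3))
print(bot.state())
E
```

```text
top [0.41133296 0.11079644 1.25387822] [[0.02, -1.0, 0.01], [-0.99, -0.02, -0.13], [0.13, -0.01, -0.99]]
hub 0.82 [190.5 186.4 262.5 255.3] [0.494 0.188 0.   ]
dust_cap 0.73 [135.6 197.6 195.8 219.7] [0.525 0.356 0.   ]
dust_cap 0.71 [177.4 265.9 195.6 283.8] [0.347 0.292 0.   ]
dust_cap 0.55 [213.9 204.3 237.7 232.1] [0.502 0.19  0.   ]
dust_cap 0.48 [273.7 229.9 291.4 253. ] [0.441 0.034 0.   ]
parts_dish 0.98 [314.5 176.7 372.4 234.8] [ 0.542 -0.134  0.   ]
grease_tin 0.72 [301.  112.2 330.1 142.5] [ 0.763 -0.056  0.   ]
bearing 0.7 [230.  134.  249.3 149.3] [0.717 0.157 0.   ]
pliers 0.63 [135.9 197.  197.  218.1] [0.528 0.354 0.   ]
side [ 0.15593617 -0.85337223  0.52742066] [[0.92, -0.39, -0.03], [-0.17, -0.34, -0.93], [0.35, 0.86, -0.38]]
hub 0.55 [202.  191.3 258.3 232.1] [0.508 0.215 0.   ]
dust_cap 0.82 [218.9 227.6 240.3 256.5] [0.451 0.057 0.   ]
dust_cap 0.69 [214.3 166.6 240.7 191.7] [0.583 0.45  0.   ]
dust_cap 0.56 [154.1 197.8 174.9 219.6] [0.351 0.314 0.   ]
parts_dish 0.77 [263.3 247.7 340.2 292.8] [ 0.547 -0.124  0.   ]
grease_tin 0.74 [353.8 210.5 382.6 241.3] [ 
[... 175 characters left out ...]
 [0.515 0.409 0.   ]
{'time_s': 0.8, 'q': array([ 1.26429122e+00,  9.10602063e-02,  1.23066301e+00,  1.47712747e-05,
        1.81977035e+00, -5.66923594e-02]), 'qd': array([ 1.00596654e-03,  5.76566360e-04, -6.04986209e-05, -7.66176447e-04,
        1.39370230e-04,  4.85733226e-06]), 'tau': array([ 1.56527171e-04, -4.58435905e+01, -4.18048668e+01,  1.09975836e-04,
        1.16340139e-03, -5.14949534e-06]), 'position': array([0.14833546, 0.58140594, 0.25001996]), 'ee_rot': array([3.91379233e-01, 3.11711448e+00, 1.57151654e-04]), 'force': array([-0.4111073 , -0.11675586,  0.35388532]), 'torque': array([-0.0078047,  0.0528509,  0.0346101]), 'gripper_force': 0.0, 'grip_width': 0.9989306003555168}
```

```bash
python3 -c "
import cv2,numpy as np
a=cv2.imread('pics/top0.png');b=cv2.imread('pics/side0.png')
cv2.imwrite('pics/both0.png',cv2.resize(np.vstack([a,b]),(512*600//768*1,600)) if 0 else np.hstack([cv2.resize(a,(400,300)),cv2.resize(b,(400,300))]))"
```

```text
(no output)
```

View pics/top0.png

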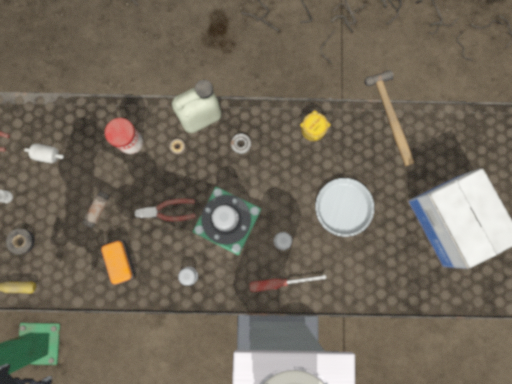

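View pics/side0.png

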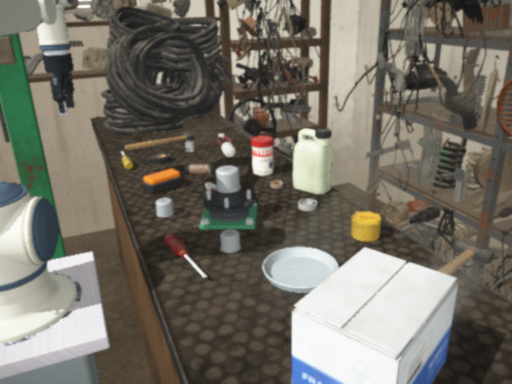

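The top view shows the hub and tall cap at about (226,218) and the dish at (344,207). The smaller look-alike cups are at (282,241) and (188,276), with the pliers at (165,210). The side view shows the cap on the hub at (228,178) and the dish at (301,269).

```bash
cat >> h.py <<'E'
from scipy.optimize import least_squares
def ring(c,r,z,n=72):
    a=np.linspace(0,2*np.pi,n,endpoint=False);return np.c_[c[0]+r*np.cos(a),c[1]+r*np.sin(a),np.full(n,z)]
def box(p,rings):
    P=np.array([proj(p,X) for X in np.vstack(rings)]);return np.r_[P.min(0),P.max(0)]
def toolmove(goal,yaw_u=None):
    from scipy.spatial.transform import Rotation as Ro
    s=bot.state();R=Ro.from_rotvec(s["ee_rot"]).as_matrix()
    return R.T@(np.array(goal)-s["position"])/0.03,R
E
python3 - <<'E'
from h import *
ps={n:cams.snapshot(n) for n in("top","side")}
near={"dust_cap":{"top":(226,218),"side":(228,178)},"parts_dish":{"top":(344,207),"side":(301,269)},"hub":{"top":(228,218),"side":(230,210)}}
def boxes(q):
    o={}
    for n,p in ps.items():
        for r in spotter.regions_of(p,q):
            e=np.array(r["extent"])*[512,384,512,384];c=(e[:2]+e[2:])/2
            if np.hypot(*(c-near[q][n]))<12: o[n]=e;print(q,n,r["score"],e.round(1));break
    return o
shapes={"dust_cap":lambda c:[ring(c,.032,.084),ring(c,.0295,.137)],"parts_dish":lambda c:[ring(c,.077,.02)]}
for q,f in shapes.items():
    b=boxes(q)
    for sel in (["top"],["side"],["top","side"]):
        if not all(s in b for s in sel): continue
        fun=lambda c:np.concatenate([box(ps[s],f(c))-b[s]-[0,0,0,0] for s in sel])
        g=least_squares(fun,[.5,0.1]);print(q,sel,g.x.round(4),g.fun.round(1))
boxes("hub")
# green plate corners centroid
for n,p in ps.items():
    hsv=cv2.cvtColor(p["pixels"],cv2.COLOR_BGR2HSV);m=cv2.inRange(hsv,(60,60,30),(90,255,255));m[:150]=0;m[260:]=0;m[:,:180]=0;m[:,275:]=0
    pts=cv2.findNonZero(m);print(n,cv2.minAreaRect(pts), [at_z(p,*c,.012).round(3).tolist() for c in cv2.boxPoints(cv2.minAreaRect(pts))])
print(bot.state()["time_s"])
E
```

```text
dust_cap top 0.95 [214.8 203.4 238.4 230.8]
dust_cap side 0.79 [212.3 168.1 243.4 192.3]
dust_cap ['top'] [0.497  0.1818] [-1.1  0.6  1.1 -0.6]
dust_cap ['side'] [0.4918 0.1726] [ 2.8 -2.1 -2.8  2.1]
dust_cap ['top', 'side'] [0.4956 0.181 ] [-0.8  1.2  1.4 -0.1  3.2 -3.3 -2.6  0.7]
parts_dish top 0.71 [316.2 177.9 373.1 235.7]
parts_dish side 0.78 [262.2 247.5 341.1 292.8]
parts_dish ['top'] [ 0.5375 -0.1329] [ 0.2  0.7 -0.2 -0.7]
parts_dish ['side'] [ 0.5339 -0.1474] [ 1.3  2.4 -1.3 -1.4]
parts_dish ['top', 'side'] [ 0.5373 -0.1386] [ 2.2  0.8  1.9 -0.5  1.1  0.3 -2.2 -4.4]
hub top 0.92 [194.  189.3 260.9 252.9]
hub side 0.79 [200.3 191.7 257.  229.9]
top ((226.70004272460938, 220.1000213623047), (51.42955780029297, 52.32398986816406), 26.56505012512207) [[0.462, 0.28, 0.012], [0.591, 0.22, 0.012], [0.53, 0.093, 0.012], [0.402, 0.154, 0.012]]
side ((228.0, 216.0), (26.0, 58.0), 90.0) [[0.441, 0.283, 0.012], [0.586, 0.211, 0.012], [0.526, 0.069, 0.012], [0.398, 0.131, 0.012]]
1.2
```

```bash
python3 - <<'E'
from h import *
p=cams.snapshot("top");s=cams.snapshot("side")
g=cv2.cvtColor(p["pixels"],cv2.COLOR_BGR2GRAY)[198:240,205:250]
gs=cv2.cvtColor(s["pixels"],cv2.COLOR_BGR2GRAY)[160:235,195:265]
cv2.imwrite("pics/crop1.png",np.hstack([cv2.resize(g,(400,373),interpolation=cv2.INTER_CUBIC),cv2.resize(gs,(348,373),interpolation=cv2.INTER_CUBIC)]))
for c in([.4965,.184],):
    print("top pred",box(p,[ring(c,.0295,.137)]).round(1),box(p,[ring(c,.032,.084)]).round(1),"side",box(s,[ring(c,.0295,.137)]).round(1),box(s,[ring(c,.032,.084)]).round(1))
print((g[::2,::2]).tolist()[8:12]);print(gs[15:20:2,10:55:1].tolist())
E
```

```text
top pred [212.8 204.2 236.9 228.3] [213.7 205.4 238.7 230.3] side [215.5 164.4 238.8 172.3] [215.8 183.1 240.7 192.5]
[[76, 79, 80, 97, 172, 201, 204, 201, 195, 195, 193, 197, 204, 205, 197, 166, 140, 68, 73, 78, 78, 77, 83], [79, 76, 77, 109, 185, 203, 204, 199, 194, 193, 193, 197, 203, 208, 201, 176, 148, 76, 70, 76, 80, 79, 81], [77, 75, 76, 106, 185, 204, 207, 200, 196, 193, 196, 197, 205, 208, 202, 173, 147, 79, 67, 78, 75, 79, 81], [78, 79, 76, 92, 174, 205, 207, 206, 200, 197, 197, 205, 209, 209, 200, 164, 129, 66, 67, 77, 80, 80, 84]]
[[63, 64, 69, 69, 72, 67, 61, 63, 63, 57, 78, 137, 180, 198, 204, 206, 205, 207, 201, 199, 196, 191, 184, 179, 172, 163, 157, 148, 142, 135, 134, 124, 119, 103, 80, 64, 60, 58, 53, 50, 43, 42, 37, 36, 38], [63, 64, 59, 56, 57, 52, 50, 50, 47, 47, 62, 103, 152, 182, 198, 201, 200, 196, 196, 192, 186, 185, 176, 171, 166, 158, 152, 145, 140, 139, 131, 124, 120, 102, 72, 49, 45, 40, 41, 39, 40, 42, 35, 41, 39], [52, 51, 43, 42, 37, 36, 33, 36, 37, 39, 52, 90, 116, 139, 165, 186, 195, 198, 193, 192, 187, 184, 178, 171, 163, 160, 151, 142, 138, 138, 133, 127, 121, 106, 81, 56, 49, 46, 45, 43, 42, 43, 38, 42, 43]]
```

View pics/crop1.png

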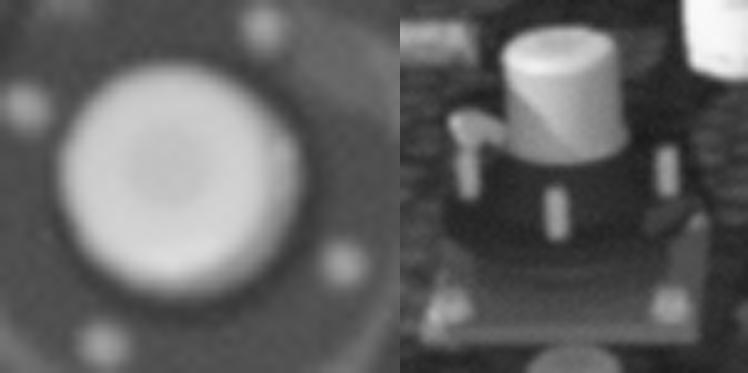

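Request:
send_rows(
  motion=[
    [-0.97,-0.66,0,0,85],
    [-0.97,-0.66,0,0,85],
    [-0.97,-0.66,0,0,85],
    [-0.97,-0.66,0,0,85],
    [-0.97,-0.66,0,0,85],
  ],
)

```text
time_s: 1.8
position: [0.2655, 0.4484, 0.2501]
ee_rot: [0.391, 3.117, 0.001]
force: [-0.7, -0.1, 0.5]
grip_width: 0.994
gripper_force: 0.0
```

The crop shows the cap spanning columns 212–239 and rows 205–231 in the top view, and columns 215–240 in the side view. That fits an axis at about (0.4945, 0.184).

Request:
send_rows(
  motion=[
    [-0.97,-0.66,0,0,85],
    [-0.97,-0.66,0,0,85],
    [-0.97,-0.66,0,0,85],
    [-0.97,-0.66,0,0,85],
    [-0.97,-0.66,0,0,85],
  ],
)

```text
time_s: 2.3
position: [0.3821, 0.3164, 0.2502]
ee_rot: [0.391, 3.117, 0.001]
force: [-1.0, -0.1, 0.3]
grip_width: 0.994
gripper_force: 0.0
```

Request:
send_rows(
  motion=[
    [-0.9,-0.64,0,0,85],
    [-0.9,-0.64,0,0,85],
    [-0.9,-0.64,0,0,85],
    [-0.9,-0.64,0,0,85],
    [0,0,0,0,85],
  ],
)

```text
time_s: 2.8
position: [0.4688, 0.2137, 0.2496]
ee_rot: [0.398, 3.116, -0.002]
force: [-0.3, -0.1, -0.2]
grip_width: 0.997
gripper_force: 0.0
```

```bash
python3 - <<'E'
from h import *
s=bot.state();print(s["position"],s["q"].round(3),toolmove([.4945,.184,.12])[0].round(2))
E
```

```text
[0.46883986 0.21366404 0.24963465] [ 3.620e-01 -1.370e-01  1.456e+00 -1.000e-03  1.823e+00 -9.540e-01] [-1.07 -0.74  4.32]
```

Request:
send_rows(
  motion=[
    [0,0,0,0,85],
    [0,0,0,0,85],
  ],
)

```text
time_s: 3.0
position: [0.4666, 0.2171, 0.2501]
ee_rot: [-0.39, -3.117, -0.001]
force: [0.3, 0.2, 0.1]
grip_width: 0.996
gripper_force: 0.0
```

```bash
python3 - <<'E'
from h import *
s=bot.state();print(s["position"],s["q"].round(3),s["force"],toolmove([.4945,.184,.12])[0].round(2))
E
```

```text
[0.46659691 0.21706707 0.2500654 ] [ 0.369 -0.139  1.457  0.     1.824 -0.952] [0.26302243 0.24746644 0.06452213] [-1.17 -0.84  4.33]
```

Request:
send_rows(
  motion=[
    [-0.59,-0.42,0,0,85],
    [-0.58,-0.42,0,0,85],
    [0,0,0.9,0,85],
    [0,0,0.9,0,85],
    [0,0,0,0,85],
  ],
)

```text
time_s: 3.5
position: [0.4927, 0.1838, 0.1917]
ee_rot: [-0.388, -3.111, 0.004]
force: [-0.9, -0.4, 0.6]
grip_width: 0.998
gripper_force: 0.0
```

```bash
python3 - <<'E'
from h import *
s=bot.state();print(s["position"],s["q"].round(3),s["force"],toolmove([.4945,.184,.12])[0].round(2))
p=cams.snapshot("side");cv2.imwrite("pics/s2.png",cv2.resize(p["pixels"][100:240,150:310],(640,560)))
E
```

```text
[0.49267581 0.18383914 0.19169656] [ 0.292 -0.106  1.53   0.     1.725 -1.03 ] [-0.87031039 -0.37955882  0.62192623] [-0.07  0.03  2.39]
```

View pics/s2.png

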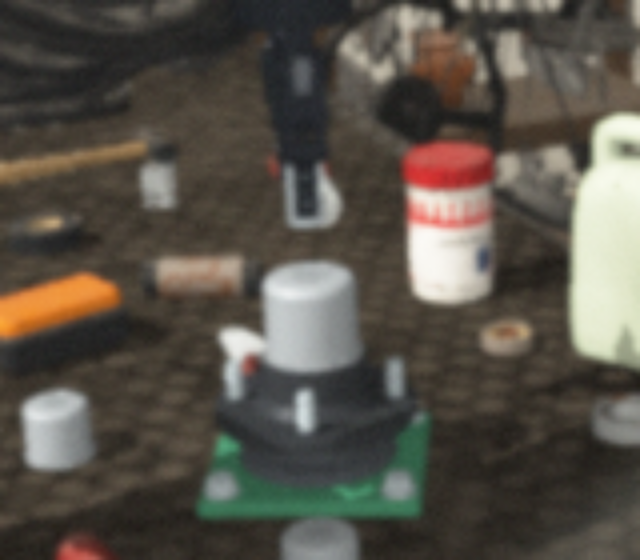

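The fingers show at about (310,195) in the crop, centred over the cap at (310,315), so I'm going down.

Request:
send_rows(
  motion=[
    [0,0,0.6,0,85],
    [0,0,0.6,0,85],
    [0,0,0.6,0,85],
    [0,0,0.55,0,85],
    [0,0,0,0,85],
  ],
)

```text
time_s: 4.05
position: [0.4939, 0.1837, 0.1241]
ee_rot: [-0.39, -3.115, 0.002]
force: [-1.0, 0.2, -1.5]
grip_width: 0.994
gripper_force: 0.0
```

Request:
send_rows(
  motion=[
    [0,0,0,0,70],
    [0,0,0,0,60],
    [0,0,0,0,50],
    [0,0,0,0,50],
    [0,0,0,0,50],
  ],
)

```text
time_s: 4.55
position: [0.496, 0.1855, 0.1286]
ee_rot: [0.389, 3.113, 0.009]
force: [-0.9, 6.1, 3.7]
grip_width: 0.675
gripper_force: 63.7
```

Request:
send_rows(
  motion=[
    [0,0,0,0,50],
    [0,0,0,0,50],
  ],
)

```text
time_s: 4.75
position: [0.496, 0.1855, 0.1286]
ee_rot: [0.389, 3.113, 0.009]
force: [-0.0, 6.1, 4.1]
grip_width: 0.674
gripper_force: 63.7
```

Request:
send_rows(
  motion=[
    [0,0,-0.3,0,50],
    [0,0,-0.5,0,50],
    [0,0,-0.8,0,50],
    [0,0,-0.8,0,50],
    [0,0,0,0,50],
  ],
)

```text
time_s: 5.25
position: [0.4964, 0.1837, 0.2029]
ee_rot: [0.391, 3.109, 0.005]
force: [1.1, 0.6, -1.1]
grip_width: 0.671
gripper_force: 66.0
```

Request:
send_rows(
  motion=[
    [0,0,-0.6,0,50],
    [0,0,-0.4,0,50],
    [0,0,0,0,50],
    [0,0,0,0,50],
  ],
)

```text
time_s: 5.65
position: [0.4948, 0.1833, 0.2271]
ee_rot: [-0.391, -3.117, 0.0]
force: [-0.6, 0.2, -2.3]
grip_width: 0.672
gripper_force: 66.0
```

```bash
python3 - <<'E'
from h import *
s=bot.state();print(s["position"],s["ee_rot"],s["q"].round(3),s["force"],s["torque"])
p=cams.snapshot("side");cv2.imwrite("pics/s3.png",cv2.resize(p["pixels"][100:240,150:310],(640,560)))
for r in spotter.regions_of(p,"dust_cap"): print(r["score"],(np.array(r["extent"])*[512,384,512,384]).round(1))
x,y,z=s["position"]
for d in(.036,.044): print(d,box(p,[ring((x,y),.032,z-d)]).round(1),box(p,[ring((x,y),.0295,z-d+.053)]).round(1))
E
```

```text
[0.49484727 0.1833337  0.22705348] [-3.91464686e-01 -3.11704169e+00  1.19658537e-04] [ 0.29  -0.107  1.468 -0.     1.78  -1.031] [-0.56798898  0.2092874  -2.27278775] [-0.03233396  0.05901999  0.01271718]
0.97 [218.7 231.9 238.  252.9]
0.7 [212.3 133.  241.7 154.6]
0.56 [154.4 199.  177.  217.8]
0.036 [212.5 144.2 238.4 151.9] [212.2 124.  236.4 130.3]
0.044 [212.8 147.2 238.5 155.1] [212.4 127.2 236.6 133.5]
```

View pics/s3.png

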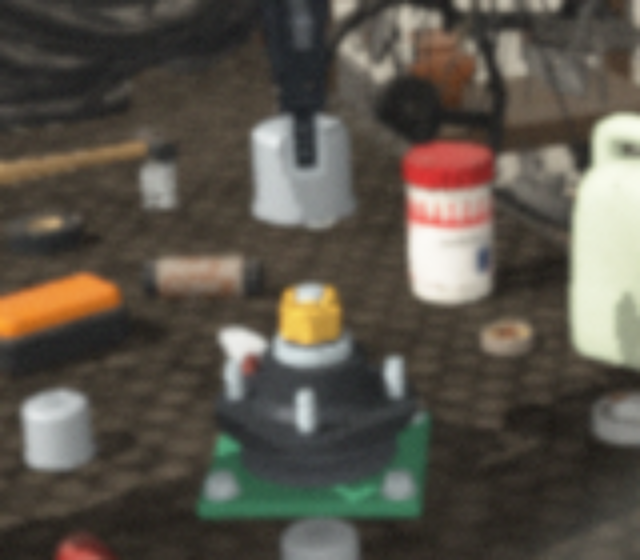

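The cap hangs upright in the fingers with its rim about 45 mm below the TCP. The nut shows in yellow at (310,315) in the crop. Moving to the dish.

Request:
send_rows(
  motion=[
    [-0.15,-0.4,0,0,50],
    [-0.3,-0.8,0,0,50],
    [-0.34,-0.84,0,0,50],
    [-0.34,-0.84,0,0,50],
    [-0.34,-0.84,0,0,50],
  ],
)

```text
time_s: 6.25
position: [0.5097, 0.0625, 0.2268]
ee_rot: [-0.392, -3.116, 0.001]
force: [0.8, 0.9, -0.7]
grip_width: 0.673
gripper_force: 66.0
```

Request:
send_rows(
  motion=[
    [-0.34,-0.84,0,0,50],
    [-0.34,-0.84,0,0,50],
    [-0.34,-0.84,0,0,50],
    [-0.34,-0.84,0,0,50],
    [-0.34,-0.84,0,0,50],
  ],
)

```text
time_s: 6.75
position: [0.5278, -0.0723, 0.2268]
ee_rot: [-0.392, -3.116, 0.0]
force: [0.6, -0.2, -1.1]
grip_width: 0.671
gripper_force: 66.0
```

Request:
send_rows(
  motion=[
    [-0.34,-0.84,0,0,50],
    [-0.3,-0.6,0,0,50],
    [-0.1,-0.3,0,0,50],
    [0,0,0,0,50],
    [0,0,0,0,50],
  ],
)

```text
time_s: 7.25
position: [0.5366, -0.1261, 0.2273]
ee_rot: [-0.391, -3.117, -0.001]
force: [0.0, -0.4, -1.7]
grip_width: 0.676
gripper_force: 65.9
```

```bash
python3 - <<'E'
from h import *
s=bot.state();print(s["position"],s["q"].round(3),toolmove([.537,-.136,.0486])[0].round(2))
p=cams.snapshot("top");c=p["pixels"]
cv2.imwrite("pics/t4.png",np.hstack([cv2.resize(c[195:240,205:250],(400,400),interpolation=cv2.INTER_CUBIC),cv2.resize(c[165:245,305:385],(400,400))]))
print(proj(p,[.4945,.184,.12]),[r["extent"] for r in spotter.recognise(p,"castle_nut")])
E
```

```text
[ 0.53656277 -0.1260702   0.22725618] [-0.293 -0.043  1.407  0.     1.778 -1.614] [-0.1  -0.32  5.95]
[225.25791794 217.53778504] [[0.4242, 0.5518, 0.4627, 0.5875]]
```

View pics/t4.png

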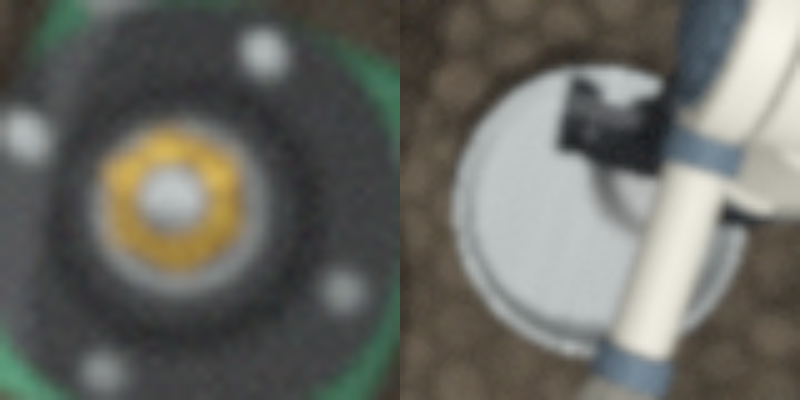

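The nut shows clearly with corners up and down in the image and flats facing left and right, so facing ±y. The cap is over the dish, so I'm lowering it.

Request:
send_rows(
  motion=[
    [-0.1,-0.32,0.5,0,50],
    [0,0,0.8,0,50],
    [0,0,0.8,0,50],
    [0,0,0.8,0,50],
    [0,0,0.7,0,50],
  ],
)

```text
time_s: 7.85
position: [0.5366, -0.1362, 0.1168]
ee_rot: [-0.39, -3.115, -0.0]
force: [0.9, 0.3, -2.4]
grip_width: 0.669
gripper_force: 66.0
```

Request:
send_rows(
  motion=[
    [0,0,0.6,0,50],
    [0,0,0.4,0,50],
    [0,0,0.3,0,50],
    [0,0,0.2,0,50],
    [0,0,0,0,50],
  ],
)

```text
time_s: 8.35
position: [0.5371, -0.1364, 0.0738]
ee_rot: [-0.391, -3.116, -0.0]
force: [-0.4, 0.1, -0.7]
grip_width: 0.674
gripper_force: 66.0
```

```bash
python3 - <<'E'
from h import *
s=bot.state();print(s["position"],s["force"],toolmove([.537,-.136,.0486])[0].round(2))
p=cams.snapshot("side");cv2.imwrite("pics/s5.png",cv2.resize(p["pixels"][190:310,240:360],(560,560)))
E
```

```text
[ 0.5371168  -0.13638422  0.07382509] [-0.37032584  0.11268566 -0.74347733] [0.01 0.01 0.84]
```

View pics/s5.png

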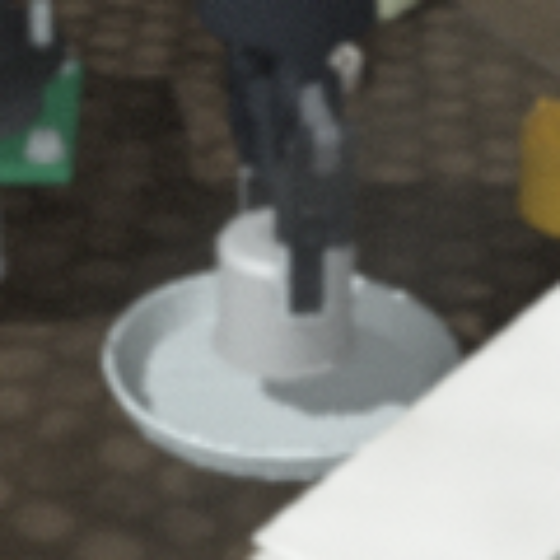

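The cap is upright above the dish centre (cap base at about (285,345), rim spanning 103–460), with roughly 25 mm left to go.

Request:
send_rows(
  motion=[
    [0,0,0.2,0,50],
    [0,0,0.2,0,50],
    [0,0,0.12,0,50],
    [0,0,0.1,0,50],
    [0,0,0,0,50],
  ],
)

```text
time_s: 8.9
position: [0.537, -0.1364, 0.0552]
ee_rot: [-0.391, -3.116, -0.0]
force: [0.3, 0.2, -1.9]
grip_width: 0.669
gripper_force: 66.0
```

Request:
send_rows(
  motion=[
    [0,0,0.05,0,50],
    [0,0,0.05,0,50],
    [0,0,0.03,0,50],
    [0,0,0,0,50],
  ],
)

```text
time_s: 9.3
position: [0.5373, -0.1364, 0.0519]
ee_rot: [-0.391, -3.117, -0.0]
force: [-0.8, 0.1, -1.5]
grip_width: 0.674
gripper_force: 66.0
```

Request:
send_rows(
  motion=[
    [0,0,0.05,0,50],
    [0,0,0.05,0,50],
    [0,0,0,0,50],
  ],
)

```text
time_s: 9.6
position: [0.5373, -0.1364, 0.0488]
ee_rot: [-0.391, -3.117, -0.0]
force: [0.3, 0.7, -1.5]
grip_width: 0.668
gripper_force: 66.0
```

Request:
send_rows(
  motion=[
    [0,0,0.05,0,50],
    [0,0,0,0,50],
  ],
)

```text
time_s: 9.8
position: [0.5375, -0.1365, 0.0487]
ee_rot: [0.391, 3.117, -0.0]
force: [-3.6, 0.4, 5.2]
grip_width: 0.676
gripper_force: 66.5
```

Force has gone up to +5 N and the descent has stopped, so the cap is touching the floor. Releasing slowly.

Request:
send_rows(
  motion=[
    [0,0,0,0,60],
    [0,0,0,0,63],
    [0,0,0,0,68],
    [0,0,0,0,75],
    [0,0,0,0,85],
  ],
)

```text
time_s: 10.3
position: [0.5373, -0.1364, 0.0474]
ee_rot: [-0.391, -3.117, -0.0]
force: [1.2, 0.1, -0.3]
grip_width: 0.991
gripper_force: 0.0
```

Request:
send_rows(
  motion=[
    [0,0,0,0,85],
    [0,0,-0.2,0,85],
    [0,0,-0.5,0,85],
    [0,0,-0.7,0,85],
    [0,0,-0.9,0,85],
  ],
)

```text
time_s: 10.8
position: [0.537, -0.1364, 0.1176]
ee_rot: [-0.391, -3.116, -0.0]
force: [0.2, 0.5, 0.3]
grip_width: 0.997
gripper_force: 0.0
```

Request:
send_rows(
  motion=[
    [0,0,-0.9,0,85],
    [0,0,-0.9,0,85],
    [0,0,-0.9,0,85],
    [0,0,-0.5,0,85],
    [0,0,0,0,85],
  ],
)

```text
time_s: 11.3
position: [0.5384, -0.1368, 0.2163]
ee_rot: [0.391, 3.111, -0.002]
force: [0.3, 0.6, -0.3]
grip_width: 0.994
gripper_force: 0.0
```

```bash
python3 - <<'E'
from h import *
s=bot.state();print(s["position"],s["q"].round(3),s["force"])
a=cams.snapshot("side");c=a["pixels"]
acc=[];
for i in range(4):
    p=cams.snapshot("top");acc.append(p["pixels"].astype(float))
m=np.mean(acc,0)
b=[r for r in spotter.regions_of(a,"dust_cap")]
for r in b: print(r["score"],(np.array(r["extent"])*[512,384,512,384]).round(1))
# nut angle: yellow saturation mask fit by hexagon
hs=cv2.cvtColor(m.astype(np.float32)/255,cv2.COLOR_BGR2HSV);S=hs[...,1]
up=cv2.resize(S[195:240,205:250],(450,450),interpolation=cv2.INTER_CUBIC)
cv2.imwrite("pics/t6.png",np.hstack([cv2.resize(m[195:240,205:250].astype(np.uint8),(400,400),interpolation=cv2.INTER_CUBIC),cv2.resize(c[190:310,240:360],(400,400))]))
# model: convex-hull silhouette of hex prism (bottom z, top z) filled, blurred, compare
yy=m[...,2]-m[...,0]; T=np.clip((yy-20)/100,0,1)[205:230,212:238]
def model(x):
    X,Y,th=x[:3];zb=.0976
    k=np.arange(6)*np.pi/3+np.pi/6+th;R=.018/np.cos(np.pi/6)
    P=np.array([proj(p,[X+R*np.cos(t),Y+R*np.sin(t),z]) for z in(zb,zb+.02) for t in k])-[212,205]
    im=np.zeros((250,260),np.uint8);h=cv2.convexHull(((P+.5)*160).astype(np.int32));cv2.fillConvexPoly(im,h,255,shift=4)
    return cv2.resize(cv2.GaussianBlur(im,(0,0),7),(26,25),interpolation=cv2.INTER_AREA)/255.
ctr=(.4945,.1855);axle=np.array(proj(p,[*ctr,.127]))-[212,205]
vv,uu=np.mgrid[:25,:26];W=np.hypot(uu-axle[0],vv-axle[1])>5.2
res=[]
for th in np.radians(np.arange(-30,30,3)):
    for dx in np.arange(-.006,.0061,.001):
        for dy in np.arange(-.006,.0061,.001):
            M=model((ctr[0]+dx,ctr[1]+dy,th));A=np.sum(M*T*W)/np.sum(M*M*W);res.append((np.sum(W*(T-A*M)**2),np.degrees(th).round(),ctr[0]+dx,ctr[1]+dy))
best={}
for r in sorted(res): best.setdefault(r[1],r)
for r in sorted(best.values()): print(np.round(r,4))
E
```

```text
[ 0.5383719  -0.13676247  0.21633415] [-0.31  -0.038  1.422  0.     1.752 -1.631] [ 0.28652312  0.59956582 -0.27974267]Traceback (most recent call last):
  File "<stdin>", line 8, in <module>
ValueError: only the last four pictures can be asked about
```

```bash
cat > nut.py <<'E'
from h import *
acc=[]
for i in range(3):
    p=cams.snapshot("top");acc.append(p["pixels"].astype(float))
m=np.mean(acc,0);a=cams.snapshot("side");c=a["pixels"]
for r in spotter.regions_of(a,"dust_cap"): print(round(r["score"],2),(np.array(r["extent"])*[512,384,512,384]).round(1))
print("cap pred",box(a,[ring((.537,-.136),.032,.004),ring((.537,-.136),.0295,.057)]).round(1))
cv2.imwrite("pics/t6.png",np.hstack([cv2.resize(m[195:240,205:250].astype(np.uint8),(400,400),interpolation=cv2.INTER_CUBIC),cv2.resize(c[190:310,240:360],(400,400))]))
yy=m[...,2]-m[...,0]; T=np.clip((yy-20)/100,0,1)[205:230,212:238]
def model(x):
    X,Y,th=x;zb=.0976
    k=np.arange(6)*np.pi/3+np.pi/6+th;R=.018/np.cos(np.pi/6)
    P=np.array([proj(p,[X+R*np.cos(t),Y+R*np.sin(t),z]) for z in(zb,zb+.02) for t in k])-[212,205]
    im=np.zeros((250,260),np.uint8);cv2.fillConvexPoly(im,cv2.convexHull(((P+.5)*160).astype(np.int32)),255,shift=4)
    return cv2.resize(cv2.GaussianBlur(im,(0,0),7),(26,25),interpolation=cv2.INTER_AREA)/255.
ctr=(.4945,.1855);axle=np.array(proj(p,[*ctr,.127]))-[212,205]
vv,uu=np.mgrid[:25,:26];W=np.hypot(uu-axle[0],vv-axle[1])>5.2
best={}
for th in np.arange(-30,30,3):
    for dx in np.arange(-.006,.0061,.0015):
        for dy in np.arange(-.006,.0061,.0015):
            M=model((ctr[0]+dx,ctr[1]+dy,np.radians(th)));A=np.sum(M*T*W)/np.sum(M*M*W)
            r=(np.sum(W*(T-A*M)**2),th,ctr[0]+dx,ctr[1]+dy)
            if th not in best or r<best[th]: best[th]=r
for r in sorted(best.values())[:8]: print(np.round(r,4))
E
python3 nut.py
```

```text
0.67 [219.8 229.6 241.3 253.8]
0.57 [282.2 246.8 317.7 280.6]
0.55 [151.8 195.9 175.2 217.1]
cap pred [284.6 243.1 315.7 281.4]
[  2.8137 -27.       0.496    0.187 ]
[  2.8412 -24.       0.496    0.187 ]
[  2.8957 -21.       0.496    0.187 ]
[  3.0092 -30.       0.496    0.187 ]
[  3.1141 -18.       0.496    0.187 ]
[ 3.2542 27.      0.496   0.187 ]
[  3.339 -15.      0.496   0.187]
[  3.5231 -12.       0.496    0.187 ]
```

View pics/t6.png

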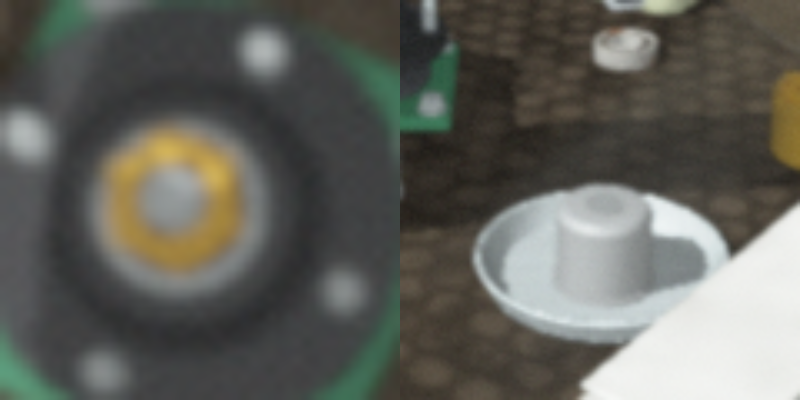

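The cap stands upright and free in the dish, centred at about (603,250) in the right half. The nut's fit gives flats at about 95° in world yaw, with its axis near (0.4955, 0.1865). Going back to the hub.

Request:
send_rows(
  motion=[
    [0.2,0.4,0,0,85],
    [0.3,0.8,0,0,85],
    [0.34,0.84,0,0,85],
    [0.34,0.84,0,0,85],
    [0.34,0.84,0,0,85],
  ],
)

```text
time_s: 12.3
position: [0.5202, -0.0153, 0.2126]
ee_rot: [0.391, 3.117, 0.001]
force: [0.2, -0.1, -0.0]
grip_width: 0.996
gripper_force: 0.0
```

Request:
send_rows(
  motion=[
    [0.34,0.84,0,0,85],
    [0.34,0.84,0,0,85],
    [0.34,0.84,0,0,85],
    [0.34,0.84,0,0,85],
    [0.34,0.84,0,0,85],
  ],
)

```text
time_s: 12.8
position: [0.5017, 0.1195, 0.2126]
ee_rot: [0.391, 3.117, 0.001]
force: [0.4, 0.2, 0.4]
grip_width: 0.995
gripper_force: 0.0
```

Request:
send_rows(
  motion=[
    [0.34,0.84,0,0,85],
    [0.34,0.84,0,0,85],
    [0.16,0.48,0,0,85],
    [0,0,0,-1,85],
    [0,0,0,-1,85],
  ],
)

```text
time_s: 13.3
position: [0.4937, 0.1875, 0.2124]
ee_rot: [-0.055, -3.141, 0.0]
force: [-0.5, -0.0, -0.1]
grip_width: 0.993
gripper_force: 0.0
```

Request:
send_rows(
  motion=[
    [0,0,0,-1,85],
    [0,0,0,-0.3,85],
    [0,0,0,0,85],
    [0,0,0,0,85],
  ],
)

```text
time_s: 13.7
position: [0.494, 0.1867, 0.2125]
ee_rot: [0.149, -3.138, 0.0]
force: [0.4, -0.0, -0.5]
grip_width: 0.997
gripper_force: 0.0
```

```bash
python3 - <<'E'
from h import *
s=bot.state();d,R=toolmove([.4955,.1865,.1195]);print(s["position"],s["q"].round(3),d.round(2),np.degrees(np.arctan2(R[1,1],R[0,1])))
E
```

```text
[0.49397021 0.1866667  0.2124915 ] [ 0.297 -0.107  1.494 -0.     1.755 -1.369] [-0.05 -0.01  3.1 ] 95.42382106204808
```

Request:
send_rows(
  motion=[
    [-0.05,0,0.5,0,85],
    [0,0,0.7,0,85],
    [0,0,0.7,0,85],
    [0,0,0.6,0,85],
    [0,0,0.4,0,85],
  ],
)

```text
time_s: 14.2
position: [0.4947, 0.1865, 0.1225]
ee_rot: [0.149, -3.135, 0.001]
force: [0.4, 1.3, -0.3]
grip_width: 0.998
gripper_force: 0.0
```

Request:
send_rows(
  motion=[
    [0,0,0.2,0,85],
    [0,0,0,0,85],
    [0,0,0,0,85],
  ],
)

```text
time_s: 14.5
position: [0.4959, 0.1869, 0.1202]
ee_rot: [-0.15, 3.137, 0.0]
force: [-0.6, 0.7, -0.5]
grip_width: 0.989
gripper_force: 0.0
```

Request:
send_rows(
  motion=[
    [0,0,0,0,60],
    [0,0,0,0,45],
    [0,0,0,0,40],
    [0,0,0,0,36],
    [0,0,0,0,25],
  ],
)

```text
time_s: 15.0
position: [0.4959, 0.1864, 0.1203]
ee_rot: [-0.15, 3.137, -0.001]
force: [-1.8, -2.1, 4.4]
grip_width: 0.403
gripper_force: 60.1
```

Request:
send_rows(
  motion=[
    [0,0,0,0,20],
    [0,0,0,0,20],
    [0,0,0,0,20],
  ],
)

```text
time_s: 15.3
position: [0.4958, 0.1864, 0.1203]
ee_rot: [-0.15, 3.137, -0.001]
force: [-0.6, -3.4, 5.1]
grip_width: 0.408
gripper_force: 60.2
```

```bash
cat >> h.py <<'E'
def st():
    s=bot.state();d,R=toolmove([0,0,0]);print(s["time_s"],s["position"].round(4),"q6",s["q"][5].round(3),"yaw",np.degrees(np.arctan2(R[1,1],R[0,1])).round(2),"F",s["force"].round(1),"T",s["torque"].round(2),"tau6",s["tau"][5].round(2),"w",(s["grip_width"]*85.4).round(1),"g",s["gripper_force"])
E
python3 -c "from h import *;st()"
```

```text
Traceback (most recent call last):
  File "h.py", line 20, in st
    s=bot.state();d,R=toolmove([0,0,0]);print(s["time_s"],s["position"].round(4),"q6",s["q"][5].round(3),"yaw",np.degrees(np.arctan2(R[1,1],R[0,1])).round(2),"F",s["force"].round(1),"T",s["torque"].round(2),"tau6",s["tau"][5].round(2),"w",(s["grip_width"]*85.4).round(1),"g",s["gripper_force"])
                                                                                                                                                                                                                                               ^^^^^^^^^^^^^^^^^^^^^^^^^^^^
AttributeError: 'float' object has no attribute 'round'
```

Width 34.6 mm with 60 N means the fingers are on the flats. Turning clockwise.

Request:
send_rows(
  motion=[
    [0,0,0,0.5,20],
    [0,0,0,0.9,20],
    [0,0,0,0.9,20],
    [0,0,0,0.9,20],
    [0,0,0,0.9,20],
  ],
)

```text
time_s: 15.8
position: [0.4959, 0.1867, 0.1202]
ee_rot: [0.527, 3.096, 0.0]
force: [-0.3, -1.4, 4.8]
grip_width: 0.402
gripper_force: 60.2
```

```bash
sed -i 's/(s\["grip_width"\]\*85.4).round(1)/round(s["grip_width"]*85.4,1)/' h.py; python3 -c "from h import *;st()"
```

```text
15.8 [0.4959 0.1867 0.1202] q6 -0.937 yaw 70.67 F [-0.3 -1.4  4.8] T [-0.42  0.12  0.2 ] tau6 -1.11 w 34.3 g 60.21508245379664
```

Request:
send_rows(
  motion=[
    [0,0,0,0.9,20],
    [0,0,0,0.9,20],
    [0,0,0,0.9,20],
    [0,0,0,0.9,20],
    [0,0,0,0.9,20],
  ],
)

```text
time_s: 16.3
position: [0.496, 0.187, 0.12]
ee_rot: [1.235, 2.887, 0.002]
force: [0.6, -1.3, 3.3]
grip_width: 0.406
gripper_force: 60.1
```

Request:
send_rows(
  motion=[
    [0,0,0,0.9,20],
    [0,0,0,0.9,20],
    [0,0,0,0.9,20],
    [0,0,0,0.9,20],
    [0,0,0,0.5,20],
  ],
)

```text
time_s: 16.8
position: [0.4962, 0.1872, 0.1199]
ee_rot: [1.821, 2.558, 0.003]
force: [2.2, -1.1, 1.5]
grip_width: 0.407
gripper_force: 60.0
```

```bash
python3 -c "from h import *;st()"
```

```text
16.8 [0.4962 0.1872 0.1199] q6 -0.037 yaw 19.11 F [ 2.2 -1.1  1.5] T [-0.13 -0.29  0.12] tau6 -0.19 w 34.7 g 59.95009594364092
```

Request:
send_rows(
  motion=[
    [0,0,0,0.8,20],
    [0,0,0,0.8,20],
    [0,0,0,0.8,20],
    [0,0,0,0.8,20],
    [0,0,0,0.5,20],
  ],
)

```text
time_s: 17.3
position: [0.4965, 0.1872, 0.1198]
ee_rot: [2.28, 2.16, 0.004]
force: [3.4, 0.1, 1.8]
grip_width: 0.402
gripper_force: 59.9
```

```bash
python3 -c "from h import *;st()"
```

```text
17.3 [0.4965 0.1872 0.1198] q6 0.35 yaw -3.08 F [3.4 0.1 1.8] T [-0.04 -0.52  0.11] tau6 -0.28 w 34.3 g 59.87465482321568
```

Request:
send_rows(
  motion=[
    [0,0,0,0.5,20],
    [0,0,0,0.5,20],
    [0,0,0,0.5,20],
    [0,0,0,0,20],
  ],
)

```text
time_s: 17.7
position: [0.4966, 0.1872, 0.1197]
ee_rot: [2.44, 1.978, 0.004]
force: [6.0, 0.4, 0.5]
grip_width: 0.4
gripper_force: 59.8
```

```bash
python3 -c "from h import *;st()"
```

```text
17.7 [0.4966 0.1872 0.1197] q6 0.505 yaw -11.95 F [6.  0.4 0.5] T [ 0.08 -0.86 -0.14] tau6 0.42 w 34.2 g 59.76412354269996
```

Request:
send_rows(
  motion=[
    [0,0,0,0.5,20],
    [0,0,0,0.5,20],
    [0,0,0,0.5,20],
    [0,0,0,0,20],
  ],
)

```text
time_s: 18.1
position: [0.4967, 0.1872, 0.1197]
ee_rot: [2.587, 1.781, 0.005]
force: [5.7, 1.2, -0.3]
grip_width: 0.406
gripper_force: 59.7
```

```bash
python3 -c "from h import *;st()"
```

```text
18.1 [0.4967 0.1872 0.1197] q6 0.661 yaw -20.92 F [ 5.7  1.2 -0.3] T [ 0.04 -0.94 -0.09] tau6 0.37 w 34.7 g 59.71701179863885
```

Request:
send_rows(
  motion=[
    [0,0,0,0.5,20],
    [0,0,0,0.5,20],
    [0,0,0,0.5,20],
    [0,0,0,0.5,20],
  ],
)

```text
time_s: 18.5
position: [0.4968, 0.187, 0.1198]
ee_rot: [2.757, 1.504, 0.005]
force: [6.7, -1.4, -1.4]
grip_width: 0.408
gripper_force: 74.2
```

```bash
python3 -c "from h import *;st()"
```

```text
18.5 [0.4968 0.187  0.1198] q6 0.868 yaw -32.76 F [ 6.7 -1.4 -1.4] T [-0.14 -1.12  1.97] tau6 1.1 w 34.9 g 74.17982490733266
```

Request:
send_rows(
  motion=[
    [0,0,0,0.5,20],
    [0,0,0,0.5,20],
    [0,0,0,0.5,20],
  ],
)

```text
time_s: 18.8
position: [0.4969, 0.187, 0.1201]
ee_rot: [2.865, 1.285, 0.006]
force: [6.2, -2.5, 0.8]
grip_width: 0.403
gripper_force: 112.0
```

```bash
python3 -c "from h import *;st()"
```

```text
18.8 [0.4969 0.187  0.1201] q6 1.024 yaw -41.67 F [ 6.2 -2.5  0.8] T [-0.43 -1.04  3.11] tau6 2.41 w 34.4 g 111.96150786629005
```

Request:
send_rows(
  motion=[
    [0,0,0,0.5,20],
    [0,0,0,0.5,20],
    [0,0,0,0.5,20],
  ],
)

```text
time_s: 19.1
position: [0.4982, 0.1881, 0.1207]
ee_rot: [-2.959, -1.055, -0.014]
force: [11.2, 1.6, -2.1]
grip_width: 0.407
gripper_force: 159.4
```

```bash
python3 -c "from h import *;st()"
```

```text
19.1 [0.4982 0.1881 0.1207] q6 1.182 yaw -50.75 F [11.2  1.6 -2.1] T [ 0.17 -1.95  0.09] tau6 -0.81 w 34.8 g 159.37335839378648
```

Torque jumped to 2–3 N m past yaw of about -22° and then dropped, so the nut has bottomed and the pads have slipped on the hexagon. I'll release, back away and re-measure the nut.

Request:
send_rows(
  motion=[
    [0,0,0,0,45],
    [0,0,0,0,65],
    [0,0,0,0,85],
    [0,0,0,0,85],
    [0,0,0,0,85],
  ],
)

```text
time_s: 19.6
position: [0.4954, 0.1868, 0.1194]
ee_rot: [-2.96, -1.051, 0.001]
force: [-1.1, 0.6, 0.0]
grip_width: 0.999
gripper_force: 0.0
```

```bash
python3 -c "from h import *;st()"
```

```text
19.6 [0.4954 0.1868 0.1194] q6 1.185 yaw -50.89 F [-1.1  0.6  0. ] T [-0.04 -0.    0.03] tau6 -0.01 w 85.3 g 0.0
```

Request:
send_rows(
  motion=[
    [0,0,-0.5,0,85],
    [0,0,-0.8,0,85],
    [0,0,-0.8,0,85],
    [0,0,-0.5,0,85],
    [-0.4,0.5,0,0,85],
  ],
)

```text
time_s: 20.1
position: [0.4967, 0.1691, 0.2015]
ee_rot: [-2.959, -1.054, -0.009]
force: [-0.2, 0.0, 0.4]
grip_width: 0.99
gripper_force: 0.0
```

Request:
send_rows(
  motion=[
    [-0.7,0.85,0,0,85],
    [-0.7,0.85,0,0,85],
    [-0.7,0.85,0,0,85],
    [-0.7,0.85,0,0,85],
    [-0.6,0.7,0,0,85],
  ],
)

```text
time_s: 20.6
position: [0.494, 0.0062, 0.1982]
ee_rot: [2.96, 1.05, 0.001]
force: [1.0, 0.4, 0.5]
grip_width: 0.997
gripper_force: 0.0
```

```bash
sed -i 's/pics\/t6/pics\/t7/; s/zb=.0976/zb=.097/' nut.py; python3 nut.py;  python3 -c "from h import *;st()"
```

```text
0.87 [219.1 229.2 239.3 253.5]
0.74 [282.3 245.1 317.9 280.6]
0.51 [153.8 197.  174.5 219.2]
cap pred [284.6 243.1 315.7 281.4]
[  3.3696 -24.       0.496    0.187 ]
[  3.4454 -27.       0.496    0.187 ]
[  3.4858 -21.       0.496    0.187 ]
[  3.5774 -30.       0.496    0.187 ]
[  3.7572 -18.       0.496    0.187 ]
[ 3.8603 27.      0.496   0.187 ]
[  4.0719 -15.       0.496    0.187 ]
[ 4.2564 24.      0.496   0.187 ]
20.85 [0.4941 0.0082 0.1978] q6 0.836 yaw -50.93 F [0.  0.6 0.5] T [-0.   -0.    0.04] tau6 -0.01 w 84.8 g 0.0
```

View pics/t7.png

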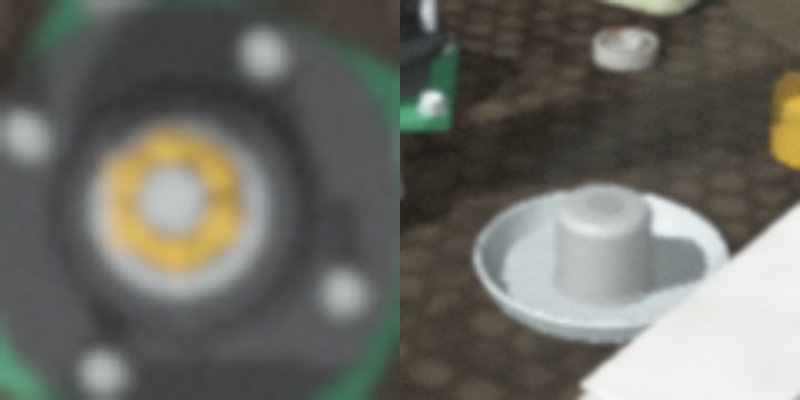

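The nut's flats now sit at about -24° (mod 60), which matches the stop at the torque rise, roughly 119° of travel. I'll re-grip at yaw -24°, confirm the stop gently, then back off.

Request:
send_rows(
  motion=[
    [0.76,-0.92,0,0,85],
    [0.76,-0.92,0,0,85],
    [0.76,-0.92,0,0,85],
    [0.76,-0.92,0,0,85],
    [0.76,-0.9,0,0,85],
  ],
)

```text
time_s: 21.35
position: [0.4953, 0.1892, 0.1977]
ee_rot: [-2.959, -1.054, -0.0]
force: [0.8, 0.3, 0.4]
grip_width: 0.994
gripper_force: 0.0
```

Request:
send_rows(
  motion=[
    [0,0,0,-0.9,85],
    [0,0,0,-0.9,85],
    [0,0,0,-0.9,85],
    [0,0,0,-0.9,85],
    [0,0,0,-0.9,85],
  ],
)

```text
time_s: 21.85
position: [0.4955, 0.1879, 0.1976]
ee_rot: [-2.628, -1.721, 0.0]
force: [-0.4, 0.2, 0.7]
grip_width: 0.995
gripper_force: 0.0
```

Request:
send_rows(
  motion=[
    [0,0,0,0,85],
    [0,0,0,0,85],
  ],
)

```text
time_s: 22.05
position: [0.4957, 0.1872, 0.1975]
ee_rot: [-2.634, -1.711, 0.0]
force: [-0.3, -0.7, -0.9]
grip_width: 0.994
gripper_force: 0.0
```

```bash
python3 -c "
from h import *;st();print(toolmove([.4958,.1868,.1195])[0].round(2))"
```

```text
22.05 [0.4957 0.1872 0.1975] q6 0.715 yaw -23.98 F [-0.3 -0.7 -0.9] T [ 0.01 -0.03  0.  ] tau6 -0.11 w 84.8 g 0.0
[-0.01  0.01  2.6 ]
```

Request:
send_rows(
  motion=[
    [0,0,0.5,0,85],
    [0,0,0.7,0,85],
    [0,0,0.7,0,85],
    [0,0,0.45,0,85],
    [0,0,0.25,0,85],
  ],
)

```text
time_s: 22.55
position: [0.4951, 0.1861, 0.1171]
ee_rot: [-2.633, -1.712, 0.005]
force: [-0.6, -0.1, -0.4]
grip_width: 0.998
gripper_force: 0.0
```

Request:
send_rows(
  motion=[
    [0,0,0,0,85],
    [0,0,0,0,60],
    [0,0,0,0,45],
    [0,0,0,0,36],
    [0,0,0,0,20],
  ],
)

```text
time_s: 23.05
position: [0.4965, 0.1864, 0.1208]
ee_rot: [2.633, 1.712, 0.003]
force: [2.0, 1.2, 0.6]
grip_width: 0.403
gripper_force: 60.3
```

Request:
send_rows(
  motion=[
    [0,0,0,0,20],
    [0,0,0,0,20],
    [0,0,0,0,20],
  ],
)

```text
time_s: 23.35
position: [0.4966, 0.1864, 0.1207]
ee_rot: [2.633, 1.712, 0.003]
force: [-1.2, -0.1, 6.1]
grip_width: 0.405
gripper_force: 60.8
```

```bash
python3 -c "
from h import *;st()"
```

```text
23.35 [0.4966 0.1864 0.1207] q6 0.713 yaw -23.92 F [-1.2 -0.1  6.1] T [-0.11  0.03 -0.11] tau6 -0.09 w 34.6 g 60.80795134592336
```

Request:
send_rows(
  motion=[
    [0,0,0,0.4,20],
    [0,0,0,0,20],
    [0,0,0,0,20],
  ],
)

```text
time_s: 23.65
position: [0.4966, 0.1864, 0.1208]
ee_rot: [2.667, 1.659, 0.003]
force: [-0.4, -1.6, 5.2]
grip_width: 0.405
gripper_force: 60.7
```

```bash
python3 -c "
from h import *;st()"
```

```text
23.65 [0.4966 0.1864 0.1208] q6 0.753 yaw -26.22 F [-0.4 -1.6  5.2] T [-0.23 -0.02  0.81] tau6 0.87 w 34.6 g 60.670331596629694
```

Request:
send_rows(
  motion=[
    [0,0,0,0.4,20],
    [0,0,0,0,20],
    [0,0,0,0,20],
  ],
)

```text
time_s: 23.95
position: [0.4967, 0.1867, 0.1208]
ee_rot: [2.7, 1.605, 0.005]
force: [1.7, -1.0, 6.0]
grip_width: 0.4
gripper_force: 60.6
```

```bash
python3 -c "
from h import *;st()"
```

```text
23.95 [0.4967 0.1867 0.1208] q6 0.794 yaw -28.55 F [ 1.7 -1.   6. ] T [-0.   -0.32  1.45] tau6 1.44 w 34.2 g 60.63406071276404
```

Torque rises to 0.8 and then 1.45 N m, with the zero point at about -24°, so the nut is on its stop. Backing off to yaw of about +66°.

Request:
send_rows(
  motion=[
    [0,0,0,-0.5,20],
    [0,0,0,-0.8,20],
    [0,0,0,-0.8,20],
    [0,0,0,-0.8,20],
    [0,0,0,-0.8,20],
  ],
)

```text
time_s: 24.45
position: [0.4966, 0.1868, 0.1209]
ee_rot: [2.34, 2.095, 0.004]
force: [0.7, 0.6, 6.9]
grip_width: 0.403
gripper_force: 60.6
```

Request:
send_rows(
  motion=[
    [0,0,0,-0.8,20],
    [0,0,0,-0.8,20],
    [0,0,0,-0.8,20],
    [0,0,0,-0.8,20],
    [0,0,0,-0.8,20],
  ],
)

```text
time_s: 24.95
position: [0.4965, 0.1868, 0.121]
ee_rot: [1.853, 2.536, 0.004]
force: [-1.0, 0.8, 8.1]
grip_width: 0.405
gripper_force: 60.7
```

Request:
send_rows(
  motion=[
    [0,0,0,-0.8,20],
    [0,0,0,-0.8,20],
    [0,0,0,-0.8,20],
    [0,0,0,-0.8,20],
    [0,0,0,-0.8,20],
  ],
)

```text
time_s: 25.45
position: [0.4964, 0.1867, 0.1211]
ee_rot: [1.285, 2.865, 0.003]
force: [-2.0, 0.2, 8.1]
grip_width: 0.403
gripper_force: 60.8
```

Request:
send_rows(
  motion=[
    [0,0,0,-0.8,20],
    [0,0,0,-0.8,20],
    [0,0,0,-0.8,20],
    [0,0,0,-0.8,20],
    [0,0,0,-0.8,20],
  ],
)

```text
time_s: 25.95
position: [0.4963, 0.1866, 0.1212]
ee_rot: [0.661, 3.07, 0.002]
force: [-1.1, -0.3, 9.5]
grip_width: 0.401
gripper_force: 61.0
```

```bash
python3 -c "
from h import *;st()"
```

```text
25.95 [0.4963 0.1866 0.1212] q6 -0.851 yaw 65.68 F [-1.1 -0.3  9.5] T [ 0.01  0.41 -0.19] tau6 0.97 w 34.3 g 60.97602501511574
```

Request:
send_rows(
  motion=[
    [0,0,0,0,20],
    [0,0,0,0,20],
    [0,0,0,0,20],
    [0,0,0,0,20],
    [0,0,0,0,20],
  ],
)

```text
time_s: 26.45
position: [0.4963, 0.1866, 0.1213]
ee_rot: [0.666, 3.069, 0.002]
force: [-2.1, -0.1, 9.1]
grip_width: 0.401
gripper_force: 61.0
```

```bash
python3 -c "
from h import *;st();print(bot.hand_in())"
```

```text
26.45 [0.4963 0.1866 0.1213] q6 -0.848 yaw 65.51 F [-2.1 -0.1  9.1] T [-0.02  0.39  0.12] tau6 0.12 w 34.2 g 60.96068128477782
the job is handed in; nothing more can be done
None
```

I handed the job in; no verdict came back. The cap stands free in the dish, open end down, and the nut was bottomed and backed off about 90°, still gripped at about 61 N; the pads slipped once at the stop, so I re-gripped and confirmed bottom before backing off.

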